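# Set the bearing nut of a potter's turntable

### The arm

A 6-joint arm with a two-finger parallel gripper is mounted at the origin on the work surface. World frame = base frame: x ahead of the robot, y to its left, z up, the work surface at z = 0. Lengths are in mm, angles in rad, forces in N, time in s.
With the tool pointing down it reaches from about 300 to 775 mm from the base axis. Payload 14.6 kg.
Tool frame: the origin (TCP) lies between the finger pads; the fingertips stand 25 mm ahead of it and the grasp point (between the pads) lies 6 mm ahead of it; z points along the fingers, y is the line along which they close (so a half turn about z gives the same grasp; the last joint's range is limited). The gripper opens to 94 mm and grips with 3 to 60 N. Pads are 16 mm wide; open, the fingers measure 119 mm over their backs; the gripper's body (75 mm by 177 mm) begins 78 mm behind the grasp point.
Start: joints at [1.213, 0.3, 1.521, -0, 1.321, -0.067], TCP at [157.693, 526.899, 204.646] pointing down, gripper open.
Joint ranges: [-3.03, 3.03], [-0.79, 2.21], [0.23, 2.52], [-1.04, 4.18], [0, 3.07], [-2.55, 2.55]. Speed limits (rad/s): [2.22, 2.22, 2.57, 3.14, 3.14, 3.14].

### API

Orientations are given as [roll, pitch, yaw] about the fixed x, y, z axes, in that order (R = Rz(yaw) Ry(pitch) Rx(roll)).
In Python, from cell import manip gives the robot as it stands. The module is installed in compiled form; this text tells all that it offers.
- The arm moves only by the tool step_arm, never from a script. Its argument "series" is one flat list of numbers, 5 for each row, row after row: the shift along the world's x, y, z in mm, then the turn about the world's z in rad, then the closure, from 0 (fully open) to 1 (shut). In form: [dx, dy, dz, spin, jaw, dx, dy, dz, spin, jaw, ...]. A call has 1 to 20 rows; each row shifts and turns the commanded pose from where the row before left it; what a row does not reach is not made up. A row lasts 1/8 s, in which the tool goes at most 62.5 mm and 10.7 degrees, less where a joint would pass 70% of its speed; a pose out of reach is approached as far as the arm can. A call is refused whole if a number of a shift passes 62.5 or a number of a turn 0.188, either way. A call with a gripper value outside its range is refused whole. The fingers move at their own pace and stop on an object; "squeeze" is the grip in N (left out, the last holds). Time passes only in rows, so rows that do not move let the fingers close. It gives the time, the measured TCP pose, the force, the opening and the grip force at its end, in the units of the state.
- manip.read_state(): the state, without advancing time (a new reading comes with each control period).
- manip.camera(name): name is "scene" or "side" or "wrist"; returns (picture, depth): 384x512x3 uint8, blue, green, red; 384x512 float32, mm along the optical axis (not along the pixel's ray), 0 where there is no reading.
- manip.camera_info(name): a dict with "fovy" (degrees; the focal length in pixels is half the picture's height over the tangent of half this angle, whatever the lens; pixels are square), "cx", "cy" (the principal point, pixels), "eye" and "orientation" of the camera in the world. Camera axes: x right, y down, z forward; pixel columns grow to the right and rows downward; lengths in mm; the calibration is good to about 2 mm. A picture is of the moment at which its call begins: read the wrist's pose just before it. camera_info takes no time and is no camera call; for the wrist camera it gives the pose at the moment of the call.
- manip.sign_off(): hands the job in; it is judged then, once.
The state is a dict: "clock": time; "joints": joint angles; "qd": joint speeds; "effort": joint torques, N m; "eef_pos": TCP position; "eef_rot": TCP orientation; "wrist_force": force on the tool from outside, world axes, zero at the start; "moment": the same for the moment, N m; "finger_gap": finger opening in mm; "finger_force": force on a finger pad.
Only numpy, scipy, OpenCV 4.12 (cv2) and the standard library are available. Lean on these libraries where they do the work, as an engineer would, in place of code of your own. Each camera call takes 0.05 s, during which the arm holds its last target. There are 200 camera calls.

### The job

Take the clay bud vase off the turntable and stand it upright on the wooden ware board, and let go of it. Then screw the brass knurled nut on the turntable's spindle down (clockwise from above) until it bottoms out, and back it off a quarter turn so that the bearing runs free. Finish while still gripping the nut there, as if someone were about to tighten the lock screw; do not knock the vase over, and leave all the other ware where it is.

Things in the scene. Friction and masses are not known exactly. Their poses are not given: they have to be found in the camera images.
- wheel: Potter's turntable, fixed and locked (its plate does not turn): round dark steel plate, diameter 190, top face 60 above the table, on a grey foot. Origin: on the table under the centre of the plate, z up. In the middle of the plate a steel hub, diameter 30, rises 14 above the plate; a threaded stud, diameter 12, rises to 56 above the plate.
- nut: Round brass knurled nut, captive and already started on the stud's thread; diameter 36, height 24, red mark on top at its +x. Origin: centre of its underside, z up; turns with it. Underside 74 above the table when bottomed on the hub; the thread lifts it 8 per turn unscrewed. Grip it across the diameter from above, at any angle. Turns with light friction (0.06 N m), stays where left.
- nut_turn (a joint): Turn of the nut, rad: 0 = bottomed out on the hub (hard stop); grows as it is unscrewed (anticlockwise seen from above), falls as it is screwed down (clockwise). It starts 1.9 to 2.8 rad from the stop, so it takes more than one grasp; the quarter turn back is about 1.57.
- vase: Small reddish clay bud vase, loose, about 0.16 kg, height 98, standing on the turntable's plate about 60 from the spindle, in the way of the gripper. Origin: centre of its underside, z up. Base diameter 44, belly diameter 54 at 18 to 34 up, straight round neck of diameter 25 from 64 to 92 up, lip diameter 29 on top. Solid top; grip it round the neck.
- board: Brown wooden ware board, fixed, 150 (its x) by 240 (its y), 18 thick. Origin: centre of its underside; its top is at 18. The end towards its own +y carries a clay cup (about 75 from the centre); the other half is free for the vase.
- board_free (a point): The middle of the free half of the ware board, on its top face, 55 from the board's centre towards its own -y.
- cup: Bystander: handleless clay cup, loose, diameter 62, height 46, on the ware board. Origin: centre of its underside.
- teapot: Bystander: reddish clay teapot, loose, body diameter 100, height 94, near the far edge. Origin: centre of its underside.
- censer: Bystander: dark clay three-legged lidded censer, loose, diameter 92, height 96, near the far edge. Origin: centre of its underside.
- bowl: Bystander: dark clay bowl, loose, diameter 100, height 45, at the robot's right. Origin: centre of its underside.
- rib: Bystander: flat wooden shaping tool, loose, 150 long, 7 thick, lying on the table in front of the robot. Origin: underside, 20 from the middle of its length.
- beaker: Bystander: small clay cup, loose, diameter 56, height 60, at the robot's left. Origin: centre of its underside.
Not all that is in view belongs to the job. Of the things like the wheel, leave any that is purple or white; of the rest the larger one is meant.

How it is judged:
By the outcome, as a careful person would: the job done as asked, in the order asked, and still so for the second after the job is handed in, while the arm keeps its last pose, push and grip.
It also fails if it takes over 72 s, if anything falls off the work surface, if the arm or the gripper's body presses on something with over 40 N, if the wrist force passes 120 N, or if a joint passes its speed limit or range.

## Working session

There is one attempt and no reset: what is moved stays moved. The work goes in short steps, Python scripts to look and compute and a tool call to move; the robot and the scene stay as the last step left them, time stands still between calls to the robot, and variables do not carry over. Pictures are saved under pics/ and viewed, at most 10 in all, crops included, and the job is handed in when it is done.

Besides the shell and the picture viewer there is one more tool, called after "Call:" as name(argument=value, ...) on one line, values as JSON. step_arm: Moves the arm, as the interface text tells. Its arguments: {"type":"object","properties":{"series":{"type":"array"},"squeeze":{"type":"number"}},"required":["series"]}

```bash
mkdir -p pics; cat > h.py <<'E'
import numpy as np,cv2
from cell import manip
from scipy.spatial.transform import Rotation as R
def cam(n,save=None):
    i=manip.camera_info(n); im,d=manip.camera(n)
    if save: cv2.imwrite('pics/'+save,im)
    np.savez('%s.npz'%n,im=im,d=d,**{k:np.array(v) for k,v in i.items()})
    return im,d,i
def load(n): 
    z=np.load('%s.npz'%n); return z['im'],z['d'],z
def rot(o):
    o=np.array(o,float); return o if o.shape==(3,3) else R.from_euler('xyz',o).as_matrix()
def pts(d,i):
    f=192/np.tan(np.radians(float(i['fovy'])/2)); v,u=np.mgrid[:384,:512]
    p=np.stack([(u-float(i['cx']))/f*d,(v-float(i['cy']))/f*d,d],-1)
    return p@rot(i['orientation']).T+np.array(i['eye'])
E
python3 - <<'E'
from h import *
for n in("scene","side"):
    im,d,i=cam(n,n+'0.png'); print(n,i)
E
```

```text
scene {'fovy': 42.3297096470765, 'cx': 260.505304994486, 'cy': 196.04942750304497, 'eye': array([1293.56068391,  146.81130641, 1440.45297832]), 'orientation': array([-2.6252064 ,  0.01157845,  1.75244752])}
side {'fovy': 49.44416739080923, 'cx': 262.58674126418094, 'cy': 195.80405367879183, 'eye': array([ 320.50077706, -820.94888405,  893.58449118]), 'orientation': array([-2.33633839,  0.00295252, -0.25703531])}
```

View pics/scene0.png

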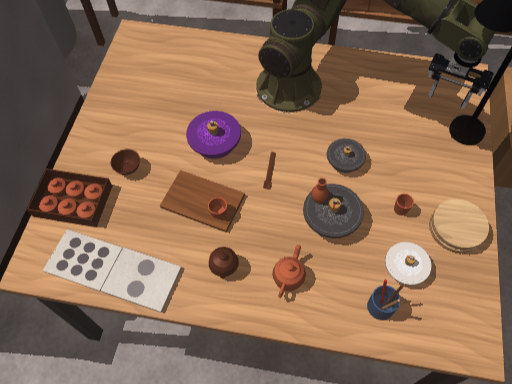

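View pics/side0.png

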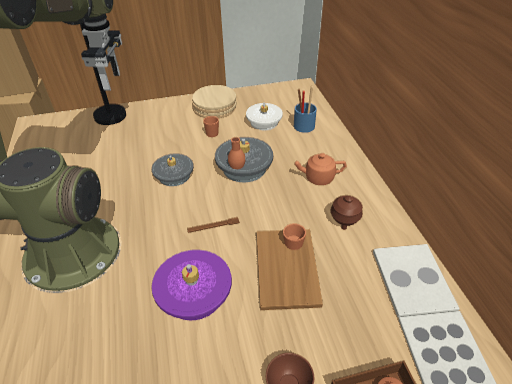

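The scene picture shows four wheels: purple (214,133), small dark (346,155), large dark with the vase (333,211) and white (408,263). After leaving out the purple and white ones, the larger dark wheel at (333,211) is the one meant. I'll confirm that in a crop and measure it, the vase, the nut and the board.

```bash
python3 - <<'E'
from h import *
im,d,i=load('scene'); P=pts(d,i)
c=cv2.resize(im[140:245,290:380],None,fx=5,fy=5,interpolation=cv2.INTER_CUBIC); cv2.imwrite('pics/crop.png',c)
for n in('scene','side'):
    im,d,i=load(n);P=pts(d,i); u0,v0=(333,211) if n=='scene' else (244,158)
    ok=d>0
    C=np.median(P[v0-3:v0+3,u0-30:u0+30][ok[v0-3:v0+3,u0-30:u0+30]],0)
    near=ok&(np.hypot(P[...,0]-C[0],P[...,1]-C[1])<140)
    pl=near&(abs(P[...,2]-60)<6); q=P[pl]; (cx,cy),r=cv2.minEnclosingCircle(q[:,:2].astype(np.float32)); print(n,'plate',cx,cy,r,np.median(q[:,2]))
    for lo,hi in((68,90),(90,113),(113,122),(122,132),(132,150),(150,170)):
        m=near&(P[...,2]>lo)&(P[...,2]<hi); 
        if m.sum():
            k,lab,st,ce=cv2.connectedComponentsWithStats(m.astype(np.uint8))
            for j in range(1,k):
                if st[j,4]>4: print(lo,hi,st[j,4],ce[j].round(),P[lab==j].mean(0).round(1),P[lab==j].min(0).round(),P[lab==j].max(0).round())
    u0,v0=(190,195) if n=='scene' else (288,280)
    print('board z',P[v0,u0])
    m=ok&(abs(P[...,2]-18)<5)&(np.hypot(*(P[...,:2]-P[v0,u0,:2]).transpose(2,0,1))<230)
    k,lab,st,ce=cv2.connectedComponentsWithStats(m.astype(np.uint8),connectivity=4)
    q=P[lab==lab[v0,u0]][:,:2].astype(np.float32); rr=cv2.minAreaRect(q); print(rr,cv2.boxPoints(rr).round())
    u0,v0=(217,205) if n=='scene' else (293,231)
    m=ok&(P[...,2]>55)&(P[...,2]<72)&(np.hypot(*(P[...,:2]-P[v0,u0,:2]).transpose(2,0,1))<80); q=P[m]; print('cup',q.min(0),q.max(0))
E
```

```text
scene plate 534.2020874023438 222.46324157714844 95.60051727294922 59.854056997559496
68 90 40 [318. 200.] [518.9 173.1  81.5] [503. 147.  68.] [527. 203.  89.]
68 90 30 [332. 209.] [545.4 219.9  82. ] [534. 205.  69.] [552. 240.  90.]
90 113 120 [319. 195.] [512.4 173.7 101.8] [487. 148.  90.] [527. 200. 113.]
90 113 103 [334. 204.] [536.1 223.   99.4] [516. 205.  90.] [554. 241. 113.]
113 122 46 [320. 191.] [507.4 173.3 117.1] [490. 154. 113.] [516. 192. 122.]
113 122 7 [335. 201.] [533.6 222.5 116.7] [531. 219. 115.] [537. 225. 119.]
122 132 16 [321. 190.] [508.7 174.4 127.5] [503. 162. 123.] [512. 185. 131.]
132 150 26 [321. 187.] [507.4 174.3 140.6] [501. 162. 133.] [515. 186. 150.]
150 170 59 [322. 182.] [499.6 173.8 157.6] [484. 162. 150.] [515. 187. 165.]
board z [ 541.57007737 -244.35917905   23.12070495]
((-89.6044921875, -287.759033203125), (2862.92724609375, 2707.292236328125), 86.45479583740234) [[-1529. -1633.]
 [ 1173. -1800.]
 [ 1350.  1057.]
 [-1352.  1225.]]
cup [ 556.12511587 -168.53391212   56.41172997] [ 617.2041029  -109.52214268   71.51727419]
side plate 529.40
[... 360 characters left out ...]
. 113.]
113 122 8 [243. 140.] [528.1 219.7 117.9] [525. 217. 115.] [533. 224. 121.]
113 122 51 [236. 153.] [493.2 162.3 117.3] [476. 153. 113.] [514. 182. 122.]
122 132 31 [236. 150.] [493.6 165.1 126.3] [481. 156. 122.] [508. 177. 132.]
132 150 40 [236. 146.] [494.7 165.1 141.5] [484. 159. 132.] [506. 173. 150.]
150 170 57 [235. 140.] [494.4 170.2 159. ] [482. 159. 152.] [508. 185. 163.]
board z [ 533.81553083 -249.56919537   17.76886709]
((544.6586303710938, -203.31478881835938), (242.75672912597656, 150.24911499023438), 78.05768585205078) [[ 446. -307.]
 [ 593. -338.]
 [ 643. -100.]
 [ 496.  -69.]]
cup [ 552.65784525 -170.03400578   55.02120443] [ 612.6711659  -106.78850458   68.99142354]
```

View pics/crop.png

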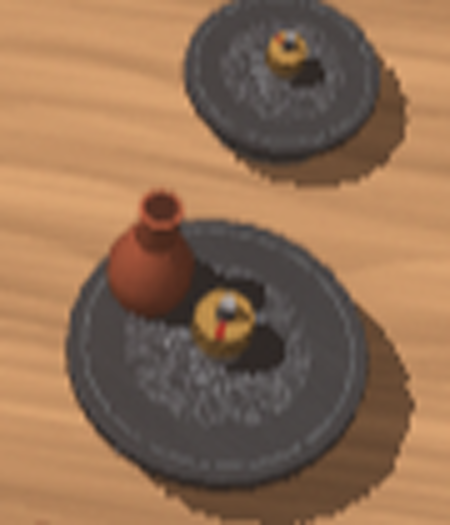

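The crop confirms it: the large dark wheel carries the reddish vase (crop 150,265) and the brass nut with its red mark (222,320). Spindle is at about (532,222). The vase neck is at about (497,173), 60 from the spindle as described. Board centre is (545,-203), with the cup at its +y end, so board_free is at about (534,-257).

```bash
python3 - <<'E'
from h import *
s=manip.read_state(); M=rot(s['eef_rot']); print(s['eef_pos'],s['eef_rot'],'tool y',M[:,1].round(3),s['joints'],s['finger_gap'],s['clock'])
y=np.degrees(np.arctan2(M[1,1],M[0,1])); print(y,'need turn',((np.degrees(np.arctan2(49.5,35))+90-y+90)%180-90))
E
```

```text
[157.60610765 526.68502534 204.15172887] [-3.14056405e+00 -9.07638911e-05  2.85081011e+00] tool y [ 0.287  0.958 -0.001] [ 1.21340076e+00  3.00396855e-01  1.52152276e+00  2.28040983e-05
  1.32070541e+00 -6.66187232e-02] 94.17910090671901 0.1
73.33939263895091 need turn 71.39759563145185
```

Call:
step_arm(series=[28,-29,1,-0.158,0,28,-29,1,-0.158,0,28,-29,1,-0.158,0,28,-29,1,-0.158,0,28,-29,1,-0.158,0,28,-29,1,-0.158,0,28,-29,1,-0.158,0,28,-29,1,-0.158,0,28,-29,1,-0.158,0,28,-30,1,-0.158,0,28,-30,1,-0.158,0,31,-32,1,-0.158,0,0,0,0,0,0,0,0,0,0,0], squeeze=20)

```text
clock: 1.85
eef_pos: [496.3, 174.1, 216.3]
eef_rot: [-3.141, 0.0, 0.956]
wrist_force: [-0.9, 0.2, -0.7]
finger_gap: 94.2
finger_force: 0.0
```

```bash
python3 - <<'E'
from h import *
im,d,i=cam('wrist','w1.png'); P=pts(d,i); print(manip.read_state()['eef_pos'],i['eye'])
ok=d>0
for lo,hi in((68,90),(90,113),(110,125),(125,150),(150,170)):
    m=ok&(P[...,2]>lo)&(P[...,2]<hi)&(np.hypot(P[...,0]-532,P[...,1]-222)<110)
    k,lab,st,ce=cv2.connectedComponentsWithStats(m.astype(np.uint8))
    for j in range(1,k):
        if st[j,4]>30: print(lo,hi,st[j,4],ce[j].round(),P[lab==j].mean(0).round(1),P[lab==j].min(0).round(),P[lab==j].max(0).round())
E
```

```text
[496.16325886 174.42708757 216.48729632] [534.77771419 229.383024   397.01747938]
68 90 48 [260. 170.] [511.2 192.9  84.5] [492. 174.  78.] [523. 201.  90.]
90 113 983 [258. 136.] [530.3 223.6 101.3] [512. 205.  93.] [549. 242. 113.]
90 113 738 [258. 184.] [503.3 183.9 103.5] [470. 149.  90.] [523. 201. 113.]
110 125 118 [258. 137.] [530.2 223.5 116. ] [525. 218. 112.] [536. 229. 118.]
110 125 613 [259. 190.] [501.8 181.6 116.9] [476. 155. 110.] [518. 195. 125.]
125 150 144 [258. 193.] [502.3 182.7 136.3] [489. 171. 125.] [509. 187. 150.]
150 170 803 [259. 210.] [496.9 174.6 159. ] [483. 161. 150.] [510. 188. 161.]
```

View pics/w1.png

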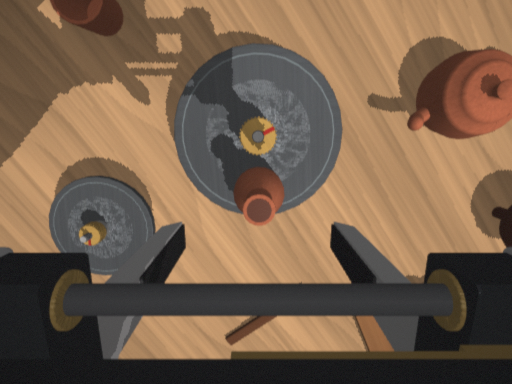

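The wrist view shows the vase lip at (259,210) → (497,174.5), and the nut at (258,136) → (530.5,223.5). The fingers straddle the vase and stay clear of the nut, so I'll go down to the neck and grip.

Call:
step_arm(series=[0,0,-20,0,0,0,0,-20,0,0,0,0,-20,0,0,0,0,-10,0,0,0,0,0,0,0.5,0,0,0,0,0.8,0,0,0,0,1,0,0,0,0,1,0,0,0,0,1,0,0,0,0,1,0,0,10,0,1,0,0,20,0,1], squeeze=20)

```text
clock: 3.4
eef_pos: [496.5, 173.8, 177.1]
eef_rot: [-3.141, 0.001, 0.955]
wrist_force: [0.4, -0.2, 0.1]
finger_gap: 17.2
finger_force: 0.0
```

```bash
python3 - <<'E'
from h import *
print(manip.read_state())
im,d,i=cam('wrist')
im2,_,_=cam('side'); c=cv2.resize(im2[70:210,150:350],(600,420),interpolation=cv2.INTER_CUBIC)
cv2.imwrite('pics/w2.png',np.hstack([cv2.resize(im,(200,150)),c[:150,:0]]) if 0 else np.vstack([c,np.hstack([cv2.resize(im,(240,180)),np.zeros((180,360,3),np.uint8)])]))
E
```

```text
{'clock': 3.4, 'joints': array([2.67164627e-01, 2.71739647e-01, 1.62323610e+00, 2.17015049e-05,
       1.24763563e+00, 8.83160649e-01]), 'qd': array([ 0.00152773, -0.17448787, -0.20016111,  0.00053308,  0.35337981,
        0.00138209]), 'effort': array([ 4.21477060e-03, -4.81948578e+01, -3.22528267e+01,  5.28027979e-02,
       -9.42887776e-01, -5.20794765e-04]), 'eef_pos': array([496.46489566, 173.83839711, 177.08703583]), 'eef_rot': array([-3.14093016e+00,  7.74156759e-04,  9.54793659e-01]), 'wrist_force': array([ 0.40429026, -0.21858969,  0.13634175]), 'moment': array([-0.05268826,  0.09866399, -0.00418043]), 'finger_force': 0.0, 'finger_gap': 17.237671849259815}
```

View pics/w2.png

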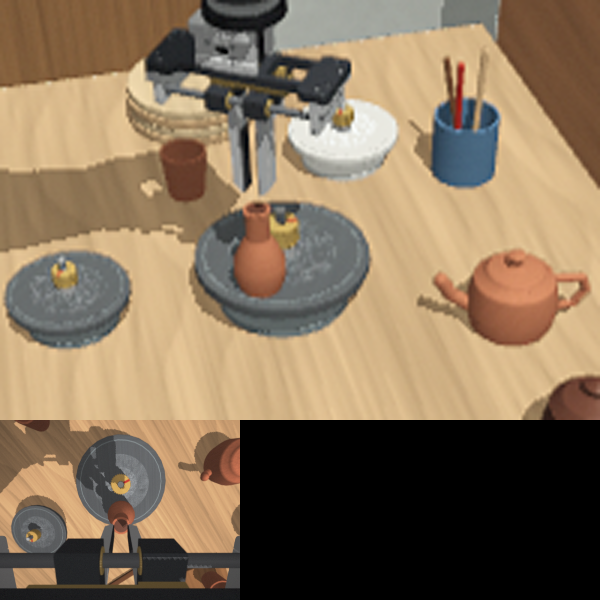

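```bash
python3 - <<'E'
from h import *
s=manip.read_state();print(s['eef_pos'],s['finger_gap'],s['finger_force'])
for n in('wrist','side'):
    im,d,i=cam(n); P=pts(d,i)
    hsv=cv2.cvtColor(im,cv2.COLOR_BGR2HSV); red=((hsv[...,0]<12)&(hsv[...,1]>90))
    near=(d>0)&(np.hypot(P[...,0]-500,P[...,1]-180)<70)
    for lo,hi in((90,113),(125,150),(152,168)):
        m=near&red&(P[...,2]>lo)&(P[...,2]<hi)
        k,lab,st,ce=cv2.connectedComponentsWithStats(m.astype(np.uint8))
        for j in range(1,k):
            if st[j,4]>12: print(n,lo,hi,st[j,4],ce[j].round(),P[lab==j].mean(0).round(1),P[lab==j].min(0).round(),P[lab==j].max(0).round())
    m=near&~red&(P[...,2]>140)&(P[...,2]<200); q=P[m]; print('fingers',len(q),q.min(0) if len(q) else'',q.max(0) if len(q) else'',q[q[:,2]<160].mean(0) if len(q) else'')
im,d,i=load('wrist'); cv2.imwrite('pics/w3.png',cv2.resize(im[130:384,100:420],(640,508),interpolation=cv2.INTER_CUBIC))
E
```

```text
[497.61863685 174.141987   178.98734878] 9.393130129959141 0.0
wrist 90 113 61 [268. 132.] [541.8 222.  101.9] [536. 220. 100.] [548. 224. 103.]
wrist 90 113 924 [257. 192.] [504.4 184.9 103.6] [472. 149.  90.] [523. 201. 113.]
wrist 125 150 232 [257. 204.] [502.4 182.5 136.9] [487. 169. 125.] [509. 187. 150.]
wrist 152 168 729 [257. 222.] [498.2 176.4 159. ] [486. 162. 152.] [510. 188. 162.]
fingers 391 [485.61309208 161.03316183 158.0319953 ] [515.8802146  191.67116036 199.98212276] [493.70756302 170.76797093 158.83482625]
side 90 113 126 [236. 158.] [491.9 157.1 102. ] [469. 144.  90.] [521. 181. 113.]
side 125 150 55 [235. 147.] [493.7 164.4 137.1] [483. 158. 126.] [505. 173. 149.]
side 152 168 43 [235. 140.] [494.8 169.1 159. ] [482. 158. 154.] [508. 180. 163.]
fingers 61 [478.96506732 158.47568806 146.09740634] [511.52631746 189.12505065 199.96460251] [497.33105168 180.20552137 155.88016547]
```

View pics/w3.png

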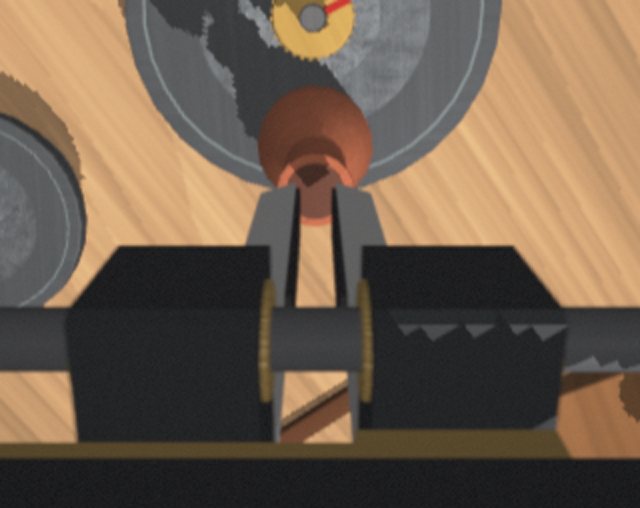

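The vase hasn't moved (lip at crop (315,190), same position as before). I lifted before the slow fingers had reached the neck. I'll go up, reopen, and this time wait for them to close.

Call:
step_arm(series=[0,0,15,0,0.3,0,0,0,0,0.3,0,0,0,0,0.3,0,0,0,0,0.3,0,0,0,0,0.3,0,0,0,0,0.3,0,0,-15,0,0.3,0,0,-15,0,0.3,0,0,-15,0,0.3,0,0,0,0,0.5,0,0,0,0,0.8,0,0,0,0,0.8,0,0,0,0,1,0,0,0,0,1,0,0,0,0,1,0,0,0,0,1,0,0,0,0,1], squeeze=20)

```text
clock: 5.72
eef_pos: [496.9, 173.9, 146.9]
eef_rot: [3.141, -0.0, 0.955]
wrist_force: [1.4, -0.2, 3.7]
finger_gap: 25.6
finger_force: 20.0
```

Call:
step_arm(series=[0,0,15,0,1,0,0,20,0,1,0,0,20,0,1,1,-15,0,0,1,3,-32,0,0,1,3,-32,0,0,1,3,-32,0,0,1,3,-32,0,0,1,3,-32,0,0,1,3,-32,0,0,1,3,-32,0,0,1,3,-32,0,0,1,3,-32,0,0,1,3,-32,0,0,1,3,-32,0,0,1,3,-32,0,0,1,2,-20,0,0,1,1,-12,0,0,1,0,0,0,0,1])

```text
clock: 8.1
eef_pos: [536.5, -257.3, 201.3]
eef_rot: [-3.141, 0.0, 0.954]
wrist_force: [0.1, -0.7, -2.1]
finger_gap: 25.9
finger_force: 20.0
```

```bash
python3 - <<'E'
from h import *
s=manip.read_state();print(s['eef_pos'],s['finger_gap'],s['finger_force'])
im,d,i=cam('side'); P=pts(d,i)
print(P[240:320:15,288].round())
m=(d>0)&(np.hypot(P[...,0]-534,P[...,1]+257)<40)&(P[...,2]>80)&(P[...,2]<112); q=P[m]; print('vase low',len(q),q.min(0),q.max(0))
cv2.imwrite('pics/s3.png',cv2.resize(im[150:330,200:400],(600,540),interpolation=cv2.INTER_CUBIC))
E
```

```text
[ 536.50607483 -257.30436839  201.30647365] 25.936085915984286 19.999656232539564
[[ 523. -260.  188.]
 [ 520. -275.  154.]
 [ 542. -222.   20.]
 [ 529. -266.   21.]
 [ 516. -306.   21.]
 [ 508. -334.    1.]]Traceback (most recent call last):
  File "<stdin>", line 5, in <module>
    return umr_minimum(a, axis, None, out, keepdims, initial, where)
ValueError: zero-size array to reduction operation minimum which has no identity
```

Vase is held with its base at z about 114, directly over board_free. Lowering.

Call:
step_arm(series=[-1,0,-25,0,1,-1,0,-25,0,1,0,0,-20,0,1,0,0,-12,0,1,0,0,-6,0,1,0,0,-3,0,1,0,0,0,0,1,0,0,0,0,1])

```text
clock: 9.15
eef_pos: [534.9, -257.2, 111.1]
eef_rot: [3.141, -0.0, 0.955]
wrist_force: [-0.4, -0.1, -2.1]
finger_gap: 26.6
finger_force: 20.0
```

Call:
step_arm(series=[0,0,-2,0,1,0,0,-2,0,1,0,0,-1,0,1,0,0,0,0,1])

```text
clock: 9.65
eef_pos: [534.7, -257.1, 105.5]
eef_rot: [-3.141, -0.0, 0.955]
wrist_force: [0.3, 0.7, -2.5]
finger_gap: 26.3
finger_force: 20.0
```

```bash
python3 - <<'E'
from h import *
im,d,i=cam('side'); P=pts(d,i)
cv2.imwrite('pics/s3.png',cv2.resize(im[170:320,210:390],(720,600),interpolation=cv2.INTER_CUBIC))
E
```

```text
(no output)
```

View pics/s3.png

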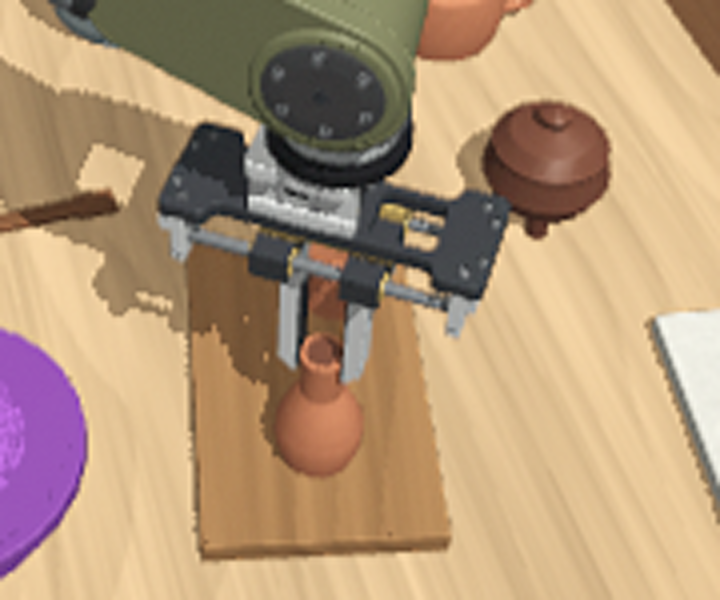

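The side crop shows the vase (320,420) upright in the fingers over the free half. It's still hanging, so I'll lower it to touch.

Call:
step_arm(series=[0,0,-0.7,0,1,0,0,0,0,1])

```text
clock: 9.95
eef_pos: [534.8, -257.1, 105.0]
eef_rot: [3.141, -0.0, 0.955]
wrist_force: [0.1, -0.2, -2.6]
finger_gap: 26.0
finger_force: 20.0
```

Call:
step_arm(series=[0,0,-0.7,0,1,0,0,0,0,1])

```text
clock: 10.2
eef_pos: [535.0, -257.3, 104.9]
eef_rot: [3.14, -0.0, 0.955]
wrist_force: [-0.3, -0.7, 5.2]
finger_gap: 25.9
finger_force: 20.0
```

Call:
step_arm(series=[0,0,-0.7,0,1,0,0,0,0,1])

```text
clock: 10.45
eef_pos: [535.1, -257.4, 104.8]
eef_rot: [3.14, -0.0, 0.955]
wrist_force: [-1.7, 1.0, 10.7]
finger_gap: 25.6
finger_force: 20.0
```

It's seated. I'll ease off, open and rise.

Call:
step_arm(series=[0,0,0.8,0,1,0,0,0,0,0.6,0,0,0,0,0.4,0,0,0,0,0.2,0,0,0,0,0.2,0,0,0,0,0.2,0,0,0,0,0.2,0,0,10,0,0.2,0,0,25,0,0.2,0,0,35,0,0.2,0,0,35,0,0.2,0,0,0,0,0.2])

```text
clock: 11.95
eef_pos: [535.6, -257.6, 212.9]
eef_rot: [3.136, -0.001, 0.955]
wrist_force: [-0.0, -0.2, -0.6]
finger_gap: 74.8
finger_force: 0.0
```

```bash
python3 - <<'E'
from h import *
for n in('wrist','side'):
    im,d,i=cam(n); P=pts(d,i)
    for lo,hi in((40,60),(85,105),(108,122)):
        m=(d>0)&(np.hypot(P[...,0]-535,P[...,1]+257)<40)&(P[...,2]>lo)&(P[...,2]<hi); q=P[m]
        if len(q): print(n,lo,len(q),q.mean(0).round(1),q.min(0).round(),q.max(0).round())
E
```

```text
wrist 40 277 [ 541.9 -246.1   54.9] [ 508. -283.   41.] [ 561. -230.   60.]
wrist 85 68 [ 540.  -248.3   95. ] [ 526. -260.   86.] [ 547. -245.  105.]
wrist 108 617 [ 534.5 -256.6  117.1] [ 521. -270.  115.] [ 548. -243.  119.]
side 40 140 [ 527.4 -274.1   51.8] [ 506. -285.   40.] [ 560. -240.   60.]
side 85 57 [ 530.8 -264.9   94.1] [ 521. -270.   85.] [ 544. -254.  105.]
side 108 109 [ 532.8 -258.7  116.8] [ 520. -270.  108.] [ 547. -243.  121.]
```

The vase stands upright at (534.5,-256.6). Next is the nut. Joint 6 allows tool yaw from −0.6 to 4.4 there, so starting near 3.05 leaves room to screw down and back off in one grasp.

Call:
step_arm(series=[0,15,0,0.131,0.2,0,31,0,0.131,0.2,0,31,0,0.131,0.2,0,31,0,0.131,0.2,0,31,0,0.131,0.2,0,31,0,0.131,0.2,0,31,0,0.131,0.2,0,31,0,0.131,0.2,0,31,0,0.131,0.2,0,31,0,0.131,0.2,-1,31,0,0.131,0.2,-1,31,0,0.131,0.2,-1,31,0,0.131,0.2,-1,31,0,0.131,0.2,-1,31,0,0.131,0.2,0,32,0,0.131,0.2,0,0,0,0,0.2,0,0,0,0,0.2,0,0,0,0,0.2], squeeze=25)

```text
clock: 14.42
eef_pos: [529.8, 223.0, 209.2]
eef_rot: [-3.141, -0.0, 3.049]
wrist_force: [0.7, -0.2, -0.1]
finger_gap: 75.1
finger_force: 0.0
```

```bash
cat >> h.py <<'E'
def nut():
    s=manip.read_state(); im,d,i=cam('wrist'); P=pts(d,i)
    near=(d>0)&(np.hypot(P[...,0]-531,P[...,1]-223)<30)
    st=P[near&(P[...,2]>112)&(P[...,2]<120)]
    hsv=cv2.cvtColor(im,cv2.COLOR_BGR2HSV); br=near&(P[...,2]>94)&(P[...,2]<108)
    red=br&((hsv[...,0]<8)|(hsv[...,0]>172))&(hsv[...,1]>120)
    yel=br&(hsv[...,0]>14)&(hsv[...,0]<35)&(hsv[...,1]>80)
    c=st.mean(0); print('stud',st.mean(0).round(2),len(st))
    if yel.sum()>10: q=P[br]; print('nut min/max',np.percentile(q,1,axis=0).round(1),np.percentile(q,99,axis=0).round(1),'topz',np.median(P[yel][:,2]).round(2),yel.sum())
    if red.sum()>3: r=P[red].mean(0); print('red',r.round(1),red.sum(),'angle',np.arctan2(r[1]-c[1],r[0]-c[0]).round(3))
    print(s['clock'],s['eef_pos'].round(2),s['eef_rot'].round(4),s['joints'].round(3),s['moment'].round(3),s['wrist_force'].round(1),s['finger_gap'],s['finger_force'])
E
python3 -c "
from h import *
nut()"
```

```text
stud [530.07 223.69 116.06] 108
nut min/max [513.3 206.6  95.1] [547.6 240.9 103.6] topz 101.09 834
red [543.5 221.9 102.1] 26 angle -0.136
14.425 [529.75 223.01 209.16] [-3.1414e+00 -3.0000e-04  3.0487e+00] [ 0.335  0.352  1.441 -0.     1.348 -1.143] [ 0.035  0.006 -0.002] [ 0.7 -0.2 -0.1] 75.07351765590214 0.0
```

Nut centre is (530.3,223.7) with its top at 101, so it is about 2.4 rad from the stop. The red mark is at −0.136 rad. Going down and gripping.

Call:
step_arm(series=[0.5,0.6,-25,0,0.2,0,0,-30,0,0.2,0,0,-25,0,0.2,0,0,-15,0,0.2,0,0,-12,0,0.2,0,0,-7,0,0.2,0,0,0,0,0.5,0,0,0,0,0.7,0,0,0,0,1,0,0,0,0,1,0,0,0,0,1,0,0,0,0,1,0,0,0,0,1], squeeze=25)

```text
clock: 16.1
eef_pos: [530.3, 223.7, 95.6]
eef_rot: [-3.14, 0.0, 3.051]
wrist_force: [-1.7, -6.9, 3.4]
finger_gap: 34.9
finger_force: 25.0
```

```bash
python3 -c "
from h import *
nut()"
```

```text
stud [526.67 223.39 115.89] 556
nut min/max [512.9 201.6  95.1] [547.2 247.3 107.5] topz 100.99 2008
red [545.  221.4 101.5] 43 angle -0.109
16.1 [530.25 223.69  95.63] [-3.1403  0.      3.0506] [ 3.360e-01  4.650e-01  1.560e+00 -1.000e-03  1.117e+00 -1.143e+00] [-1.169  0.282 -0.029] [-1.7 -6.9  3.4] 34.916609457544034 25.001096427440643
```

Call:
step_arm(series=[0,-0.5,0,-0.1,1,0,0,-0.2,-0.14,1,0,0,-0.2,-0.14,1,0,0,-0.2,-0.14,1,0,0,-0.2,-0.14,1,0,0,-0.2,-0.14,1,0,0,-0.2,-0.14,1,0,0,-0.2,-0.14,1,0,0,-0.2,-0.14,1,0,0,-0.2,-0.14,1,0,0,-0.2,-0.14,1,0,0,-0.2,-0.14,1,0,0,0,0,1,0,0,0,0,1])

```text
clock: 17.9
eef_pos: [531.1, 224.1, 93.7]
eef_rot: [3.139, -0.001, 1.412]
wrist_force: [5.9, 0.5, -0.4]
finger_gap: 34.4
finger_force: 25.0
```

```bash
cat >> h.py <<'E'
def mark(c=(530.3,223.5)):
    s=manip.read_state(); im,d,i=cam('wrist'); P=pts(d,i)
    near=(d>0)&(np.hypot(P[...,0]-c[0],P[...,1]-c[1])<19)
    hsv=cv2.cvtColor(im,cv2.COLOR_BGR2HSV); br=near&(P[...,2]>92)&(P[...,2]<108)
    red=br&((hsv[...,0]<8)|(hsv[...,0]>172))&(hsv[...,1]>120)
    yel=br&(hsv[...,0]>14)&(hsv[...,0]<35)&(hsv[...,1]>80)
    r=P[red].mean(0) if red.sum() else np.full(3,np.nan); print('topz',np.median(P[yel][:,2]).round(2),'red',r.round(1),red.sum(),'angle',np.arctan2(r[1]-c[1],r[0]-c[0]).round(3))
    print(s['clock'],s['eef_pos'].round(2),s['eef_rot'].round(4),'j6',s['joints'][5].round(3),s['moment'].round(3),s['wrist_force'].round(1),s['finger_gap'].round(2),s['finger_force'].round(1))
E
python3 -c "
from h import *
mark()"
```

```text
topz 99.07 red [527.1 209.   99.8] 33 angle -1.789Traceback (most recent call last):
  File "<string>", line 3, in <module>
    mark()
    ~~~~^^
  File "h.py", line 35, in mark
    print(s['clock'],s['eef_pos'].round(2),s['eef_rot'].round(4),'j6',s['joints'][5].round(3),s['moment'].round(3),s['wrist_force'].round(1),s['finger_gap'].round(2),s['finger_force'].round(1))
                                                                                                                                             ^^^^^^^^^^^^^^^^^^^^^
AttributeError: 'float' object has no attribute 'round'
```

The mark follows the tool exactly (−1.65 rad turned), and about 0.8 rad remains by height. I'll continue more slowly and watch the twist moment.

Call:
step_arm(series=[-0.4,0,-0.1,-0.1,1,0,0,-0.1,-0.1,1,0,0,-0.15,-0.1,1,0,0,-0.15,-0.1,1,0,0,0,0,1])

```text
clock: 18.58
eef_pos: [531.5, 224.4, 93.4]
eef_rot: [3.138, -0.004, 1.011]
wrist_force: [11.3, 1.9, -1.9]
finger_gap: 34.4
finger_force: 25.0
```

```bash
sed -i "s/s\['finger_gap'\].round(2),s\['finger_force'\].round(1)/s['finger_gap'],s['finger_force']/" h.py; python3 -c "
from h import *
mark()"
```

```text
topz 98.71 red [522.2 210.7  99.3] 39 angle -2.135
18.575 [531.49 224.39  93.42] [ 3.1383 -0.0036  1.0113] j6 0.896 [ 0.394 -2.165  0.275] [11.3  1.9 -1.9] 34.43554752875532 25.0002121925354
```

Call:
step_arm(series=[0,0,-0.1,-0.1,1,0,0,-0.1,-0.1,1,0,0,0,0,1])

```text
clock: 19.0
eef_pos: [531.2, 223.8, 93.4]
eef_rot: [3.139, -0.003, 0.811]
wrist_force: [7.1, -2.9, 2.8]
finger_gap: 34.9
finger_force: 25.0
```

```bash
python3 -c "
from h import *
mark()"
```

```text
topz 98.59 red [522.5 210.8  99.3] 37 angle -2.121
19.0 [531.23 223.78  93.4 ] [ 3.1389e+00 -2.7000e-03  8.1100e-01] j6 1.096 [-0.61  -1.436  0.069] [ 7.1 -2.9  2.8] 34.94189310915815 25.00151216983795
```

The mark stopped at −2.13 while the tool turned on, so this is either the stop or a slip. I'll re-centre, squeeze harder and twist again to find out.

Call:
step_arm(series=[0.7,-0.2,0,0,1,0,0,0,0,1,0,0,0,-0.05,1,0,0,0,-0.05,1,0,0,0,-0.05,1,0,0,0,0,1], squeeze=50)

```text
clock: 19.8
eef_pos: [531.2, 223.6, 93.4]
eef_rot: [3.14, -0.002, 0.661]
wrist_force: [2.3, -2.5, 8.1]
finger_gap: 33.4
finger_force: 50.0
```

```bash
python3 -c "
from h import *
mark()"
```

```text
topz 98.61 red [524.  210.9  99.5] 46 angle -2.037
19.8 [531.23 223.57  93.41] [ 3.1403e+00 -1.6000e-03  6.6100e-01] j6 1.245 [-0.81  -0.367 -0.065] [ 2.3 -2.5  8.1] 33.43688957476164 50.00348746776581
```

```bash
python3 -c "
from h import *
im,d,i=load('wrist'); P=pts(d,i)
m=(d>0)&(np.hypot(P[...,0]-531,P[...,1]-223)<30)&(P[...,2]>90)&(P[...,2]<125); v,u=np.nonzero(m); a,b=int(v.mean()),int(u.mean()); print(a,b)
cv2.imwrite('pics/n1.png',cv2.resize(im[a-50:a+50,b-60:b+60],(720,600),interpolation=cv2.INTER_CUBIC)); print(b-60,a-50)"
```

```text
235 257
197 185
```

View pics/n1.png

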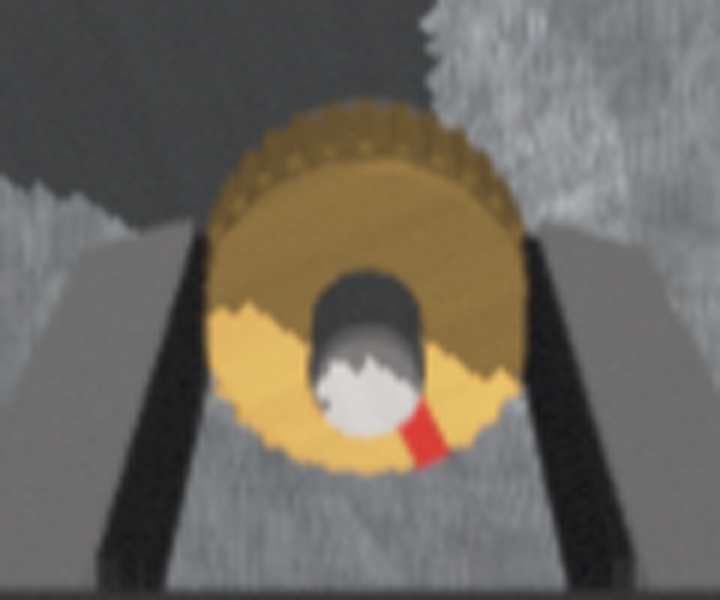

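The crop shows the nut face centred near (366,317) and the red mark from (412,415) to (432,460). I'll measure the mark against the face circle fitted in the same image, with and without a further twist.

```bash
cat >> h.py <<'E'
def ang(new=True):
    s=manip.read_state()
    im,d,i=cam('wrist') if new else load('wrist'); P=pts(d,i)
    near=(d>0)&(np.hypot(P[...,0]-531,P[...,1]-223.5)<24); hsv=cv2.cvtColor(im,cv2.COLOR_BGR2HSV)
    col=near&(hsv[...,1]>80)&((hsv[...,0]<35)|(hsv[...,0]>172)); z=np.median(P[col&(P[...,2]>92)][:,2])
    face=col&(abs(P[...,2]-z)<1.5); (cx,cy),r=cv2.minEnclosingCircle(P[face][:,:2].astype(np.float32))
    red=face&((hsv[...,0]<8)|(hsv[...,0]>172))&(hsv[...,1]>120); q=P[red][:,:2]-[cx,cy]; q=q[np.hypot(*q.T)>10]
    a=np.arctan2(*q.mean(0)[::-1]); y=s['eef_rot'][2]
    print('z %.2f c %.1f %.1f r %.1f n %d ang %.3f yaw %.3f rel %.3f'%(z,cx,cy,r,len(q),a,y,a-y),'pos',s['eef_pos'].round(2),'Mz %.3f'%s['moment'][2],'F',s['wrist_force'].round(1),'t',s['clock'])
E
python3 -c "
from h import *
ang(False)"
```

```text
z 99.09 c 530.6 224.0 r 18.2 n 44 ang -2.041 yaw 0.662 rel -2.703 pos [531.24 223.55  93.42] Mz -0.030 F [ 2.5 -3.8  7.7] t 19.85
```

Call:
step_arm(series=[0,0,0,-0.05,1,0,0,0,-0.05,1,0,0,0,-0.05,1], squeeze=60)

```text
clock: 20.23
eef_pos: [531.2, 223.5, 93.3]
eef_rot: [3.14, -0.002, 0.511]
wrist_force: [3.4, -4.2, 6.9]
finger_gap: 33.3
finger_force: 60.0
```

```bash
python3 -c "
from h import *
ang()"
```

```text
z 99.06 c 530.8 224.1 r 18.4 n 50 ang -2.135 yaw 0.511 rel -2.646 pos [531.21 223.51  93.34] Mz 0.936 F [ 3.4 -4.2  6.9] t 20.225
```

Call:
step_arm(series=[0,0,0,-0.05,1,0,0,0,-0.05,1,0,0,0,-0.05,1])

```text
clock: 20.65
eef_pos: [533.0, 224.2, 93.7]
eef_rot: [3.14, -0.007, 0.361]
wrist_force: [18.0, 1.0, -1.9]
finger_gap: 32.9
finger_force: 60.0
```

```bash
python3 -c "
from h import *
ang()"
```

```text
z 99.19 c 531.3 224.2 r 18.8 n 57 ang -2.163 yaw 0.361 rel -2.525 pos [533.04 224.21  93.73] Mz 0.875 F [18.   1.  -1.9] t 20.65
```

The mark holds at about −2.15 under 0.9 N m, against 0.06 N m thread friction, so the nut is bottomed. I'll open, re-centre and measure the free mark before regripping for the quarter turn.

Call:
step_arm(series=[0,0,0,0.1,1,0,0,0,0,0.45,0,0,0,0,0.45,0,0,0,0,0.45,0,0,0,0,0.45], squeeze=25)

```text
clock: 21.32
eef_pos: [530.3, 223.8, 92.3]
eef_rot: [-3.141, 0.0, 0.461]
wrist_force: [0.8, -0.8, 0.3]
finger_gap: 51.3
finger_force: 0.0
```

```bash
python3 -c "
from h import *
ang(); ang()
print(manip.read_state()['finger_gap'])"
```

```text
z 99.43 c 530.6 223.9 r 17.9 n 60 ang -1.887 yaw 0.461 rel -2.348 pos [530.3  223.81  92.29] Mz 0.010 F [ 0.8 -0.8  0.3] t 21.325
z 99.43 c 530.4 224.3 r 18.2 n 63 ang -1.867 yaw 0.461 rel -2.328 pos [530.39 223.81  92.38] Mz 0.010 F [ 0.5 -0.1  0.2] t 21.375
51.54980819680423
```

On release the nut eased back to about −1.88. With the tool now centred I'll regrip, re-seat it gently to find the stop precisely, then back off from there in the same grasp.

Call:
step_arm(series=[0.2,0,0.2,0,0.8,0,0,0,0,1,0,0,0,0,1,0,0,0,0,1,0,0,0,0,1,0,0,-0.1,-0.08,1,0,0,0,0,1], squeeze=35)

```text
clock: 22.3
eef_pos: [530.9, 223.5, 92.7]
eef_rot: [3.141, -0.0, 0.379]
wrist_force: [1.7, -5.5, 2.0]
finger_gap: 33.8
finger_force: 35.0
```

```bash
python3 -c "
from h import *
ang()"
```

```text
z 99.40 c 530.9 224.3 r 18.5 n 65 ang -1.970 yaw 0.379 rel -2.349 pos [530.91 223.48  92.66] Mz -0.041 F [ 1.7 -5.5  2. ] t 22.3
```

Call:
step_arm(series=[0,0,-0.1,-0.06,1,0,0,0,0,1])

```text
clock: 22.6
eef_pos: [530.9, 223.5, 92.6]
eef_rot: [3.141, -0.0, 0.32]
wrist_force: [2.0, -3.9, 1.6]
finger_gap: 34.3
finger_force: 35.0
```

```bash
python3 -c "
from h import *
ang()"
```

```text
z 99.31 c 530.8 224.4 r 18.4 n 64 ang -2.019 yaw 0.320 rel -2.339 pos [530.94 223.46  92.58] Mz -0.046 F [ 2.  -3.9  1.6] t 22.6
```

Call:
step_arm(series=[0,0,-0.1,-0.06,1,0,0,0,0,1])

```text
clock: 22.9
eef_pos: [530.9, 223.5, 92.5]
eef_rot: [3.141, -0.0, 0.26]
wrist_force: [1.9, -5.3, 0.8]
finger_gap: 34.7
finger_force: 35.0
```

```bash
python3 -c "
from h import *
ang()"
```

```text
z 99.22 c 531.2 224.3 r 18.4 n 60 ang -2.105 yaw 0.260 rel -2.364 pos [530.89 223.46  92.46] Mz -0.033 F [ 1.9 -5.3  0.8] t 22.9
```

Call:
step_arm(series=[0,0,0,-0.05,1,0,0,0,0,1])

```text
clock: 23.2
eef_pos: [530.9, 223.5, 92.4]
eef_rot: [3.141, -0.0, 0.21]
wrist_force: [1.3, -4.7, 0.9]
finger_gap: 34.5
finger_force: 35.0
```

```bash
python3 -c "
from h import *
ang()"
```

```text
z 99.20 c 531.1 224.3 r 18.4 n 65 ang -2.140 yaw 0.210 rel -2.350 pos [530.9  223.47  92.45] Mz 0.158 F [ 1.3 -4.7  0.9] t 23.2
```

The moment is starting to rise at yaw 0.21. Two more small steps to confirm.

Call:
step_arm(series=[0,0,0,-0.03,1,0,0,0,0,1])

```text
clock: 23.5
eef_pos: [530.9, 223.5, 92.5]
eef_rot: [3.141, -0.0, 0.181]
wrist_force: [2.5, -5.3, 0.9]
finger_gap: 34.1
finger_force: 35.0
```

```bash
python3 -c "
from h import *
ang()"
```

```text
z 99.21 c 531.6 224.1 r 18.5 n 68 ang -2.173 yaw 0.181 rel -2.354 pos [530.91 223.48  92.46] Mz 0.499 F [ 2.5 -5.3  0.9] t 23.5
```

Call:
step_arm(series=[0,0,0,-0.03,1,0,0,0,0,1])

```text
clock: 23.8
eef_pos: [530.9, 223.5, 92.4]
eef_rot: [3.141, -0.0, 0.151]
wrist_force: [2.0, -5.3, 1.1]
finger_gap: 34.3
finger_force: 35.0
```

```bash
python3 -c "
from h import *
ang()"
```

```text
z 99.15 c 531.3 224.1 r 18.4 n 65 ang -2.169 yaw 0.151 rel -2.321 pos [530.89 223.46  92.43] Mz 0.848 F [ 2.  -5.3  1.1] t 23.8
```

Stop found: contact at yaw about 0.226, and Mz reaches 0.85 N m with a firm stiffness. Quarter turn back means going to yaw about 1.80, which is +1.65 rad and +2 mm up.

Call:
step_arm(series=[0,0,0,0.08,1,0,0,0.2,0.14,1,0,0,0.2,0.14,1,0,0,0.2,0.14,1,0,0,0.2,0.14,1,0,0,0.2,0.14,1,0,0,0.2,0.14,1,0,0,0.2,0.14,1,0,0,0.2,0.14,1,0,0,0.2,0.14,1,0,0,0.2,0.14,1,0,0,0,0.14,1,0,0,0,0.026,1,0,0,0,0,1,0,0,0,0,1])

```text
clock: 25.72
eef_pos: [530.9, 223.4, 94.4]
eef_rot: [3.141, 0.001, 1.797]
wrist_force: [2.1, -5.0, 1.1]
finger_gap: 34.5
finger_force: 35.0
```

```bash
python3 -c "
from h import *
ang(); print(manip.read_state()['finger_force'])
im,d,i=cam('scene'); P=pts(d,i)
m=(d>0)&(np.hypot(P[...,0]-535,P[...,1]+257)<40)&(P[...,2]>105); print('vase top',P[m].mean(0),m.sum()); cv2.imwrite('pics/end.png',im)"
```

```text
z 101.04 c 530.3 224.5 r 18.7 n 60 ang -0.585 yaw 1.797 rel -2.382 pos [530.93 223.44  94.44] Mz 0.012 F [ 2.1 -5.   1.1] t 25.725
34.99674081802368
vase top [ 537.36522193 -256.22904225  115.52208907] 59
```

View pics/end.png

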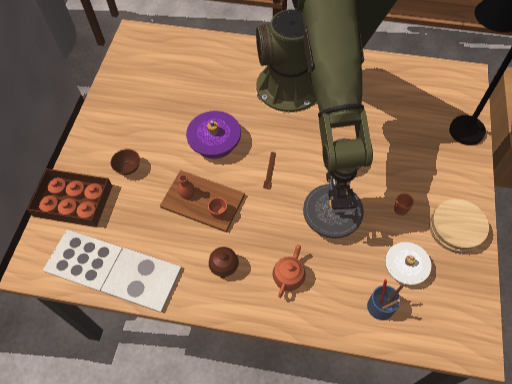

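The final picture shows the vase upright on the board (185,185), the gripper on the nut (342,195), and everything else where it was. The mark moved from −2.17 to −0.585 rad, about 1.58 back. Handing in.

```bash
python3 -c "
from cell import manip
print(manip.sign_off())"
```

```text
the job is handed in; nothing more can be done
None
```

I handed the job in at about 26 s: the vase stands upright on the free half of the board, and the nut was bottomed out, backed off about a quarter turn (1.57–1.58 rad measured) and is still gripped.

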